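# Check the case lock under the loupe at the gauged focus height

## Task

The brass lock is off the case for checking: set it down gently, not dropped, keyhole side up on the middle of the round bench block. Then take the loupe by its handle and hold its lens level, centred over the keyhole, with the middle of the rim at the height of the surface gauge's scriber point, which has been set to the lens's focus; do not touch the lock or the gauge with it, and do not drop it. Finish while still holding the loupe steadily there, and leave the gauge and the other things on the bench where they are.

Things in the scene. Friction and masses are not known exactly. Their poses are not given: they have to be found in the camera images.
- lock: brass case lock lying keyhole up: a box 40 (x) x 30 (y) x 9 mm with a round keyhole boss and rivets on top and a small hasp tongue 16 mm wide reaching 15.5 mm beyond the +x end. Origin at the centre of the box's underside, z up. 50 to 100 g. Lies to one side (left or right) of the block, the loupe to the other; grip it across its 30 mm (along its y)
- keyhole (a point): the keyhole, on top of the lock, straight above its origin, 10 mm above its underside
- bench_block: round off-white nylon bench block with pin holes, 76 mm across, 36 mm high, fixed; origin at the centre of its underside. Its flat top takes the lock
- block_top (a point): centre of the block's flat top, 36 mm above the bench
- loupe: hand loupe lying flat on the bench: steel rim 62 mm across and 10 mm thick with a clear lens, and a black flat-sided handle 16 mm wide (y) and 16 mm high along its -x from 57 to 152 mm off the lens's centre, joined by a thin neck. Origin under the lens's centre in the plane of its underside, z up, the handle towards -x. 60 to 110 g, centre of mass 45 to 60 mm from the lens's centre towards the handle
- lens_center (a point): centre of the lens, 5 mm above the loupe's underside, in the middle of the rim's thickness; z is the lens's axis
- loupe_grip (a point): point in the middle of the handle's section, 85 mm from the lens's centre (-x), 8 mm above the loupe's underside
- surface_gauge: machinist's surface gauge, fixed beyond the block: steel base 70 x 54 x 26 mm, upright spindle 9 mm thick to 225 mm high, with a tightened clamp carrying a thin level scriber rod that points towards the block; origin under the spindle, the scriber runs towards its -x (its other end 78 mm to +x)
- scriber_point (a point): sharp tip of the scriber, about 55 to 85 mm sideways from the block's centre and 105 to 150 mm above the bench, different each time: the height at which the lens must be held. z is up
- tin_large: round red hinged-lid tin, 84 mm across, 36 mm high with its strap (bystander); origin at its underside
- tin_small: round red tin, 56 mm across, 28 mm high with its strap (bystander); origin at its underside
- bottle_left: blue bottle with white cap, 52 mm across, 115 mm high (bystander); origin at its underside
- bottle_right: another such blue bottle (bystander); origin at its underside
- screwdriver: red-handled screwdriver, 190 mm long, lying (bystander); origin about its middle
- brush: flat brush, 170 mm long, lying (bystander); origin about its middle
- punch: steel pin punch, 12 mm thick, 120 mm long, lying (bystander); origin at its middle
- buckle: open brass strap buckle, 49 x 41 mm, 5 to 8 mm thick, lying flat (bystander; not the lock)
Things that resemble listed ones, but are neither listed nor needed, are in the scene too. Of the things like the surface_gauge, leave any that is blue; of the rest the smaller one is meant.

How it is judged:
By the outcome, as a careful person would: the job done as asked, in the order asked, and still so for the second after the job is handed in, while the arm keeps its last pose, push and grip.
It also fails if it takes over 54 s, if anything falls off the work surface, if the arm or the gripper's body presses on something with over 40 N, if the wrist force passes 120 N, or if a joint passes its speed limit or range.

## Robot

A 6-joint arm with a two-finger parallel gripper is mounted at the origin on the work surface. World frame = base frame: x ahead of the robot, y to its left, z up, the work surface at z = 0. Lengths are in mm, angles in degrees, forces in N, time in s.
With the tool pointing down it reaches from about 300 to 850 mm from the base axis. Payload 4.2 kg.
Tool frame: the origin (TCP) lies midway between the tips of the shut fingers; the grasp point (between the pads) lies env.hold_point_z behind it (env.hold_point_z is the distance from the TCP to the grasp point, in mm); z points along the fingers, y is the line along which they close (so a half turn about z gives the same grasp; the last joint's range is limited). The gripper opens to 91 mm and grips with 3 to 60 N. Pads are 32 mm wide; open, the fingers measure 118 mm over their backs; the gripper's body (76 mm by 178 mm) begins 60 mm behind the grasp point.
Start: joints at [73.51, 18.312, 89.639, -0, 72.044, -1.146], TCP at [152.153, 554.52, 213.976] pointing down, gripper open.
Joint ranges: [-177.97, 177.97], [-48.28, 115.42], [12.27, 149.76], [-77.06, 257.06], [2.81, 150.46], [-146.56, 146.56]. Speed limits (degrees/s): [147.25, 147.25, 180, 180, 180, 180].

## Interface

Orientations are given as [roll, pitch, yaw] about the fixed x, y, z axes, in that order (R = Rz(yaw) Ry(pitch) Rx(roll)).
In Python, from workcell import env, viewer, spotter gives the robot as it stands.
- The arm moves only by the tool apply_moves, never from a script. Its arguments are lists of equal length, an entry for each row: "delta_pos": the shift along the world's x, y, z normalised to -1 to 1, where 1 is 120 mm, a list of three; "rot": the turn, a rotation vector about the world's x, y, z normalised to -1 to 1, where 1 is 1.5 rad, a list of three; "hand": the opening, from 0 (shut) to 1 (fully open). A call has 1 to 10 rows; each row is the pose to reach, as a shift and turn from the pose commanded when the call began; what a row does not reach only later rows make up. A row lasts 1/12 s, in which the tool goes at most 41.7 mm and 7.16 degrees, less where a joint would pass 70% of its speed; a pose out of reach is approached as far as the arm can. A call with a number of a shift or a turn outside -1 to 1 is refused whole. A call with a gripper value outside its range is refused whole. The fingers move at their own pace and stop on an object; "newtons" is the grip in N (left out, the last holds). Time passes only in rows, so rows that repeat a pose let the fingers close. It gives the time, the measured TCP pose, the force, the opening and the grip force at its end, in the units of the state.
- env.state(): the state, without advancing time (a new reading comes with each control period).
- viewer.grab_frame(name): name is "side" or "top"; returns a dict with "pixels" (420x560x3 uint8, red, green, blue), "camera_matrix" (3x3 intrinsics, pixels), "R" (3x3) and "t" (3): a world point X has camera coordinates R X + t. Camera axes: x right, y down, z forward; pixel columns grow to the right and rows downward; lengths in mm; the calibration is good to about 2 mm. A picture is of the moment at which its call begins. There is no depth.
- env.job_done(): hands the job in; it is judged then, once.
Trained networks look in a picture, given as the dict that the camera call returned (one of the last four; its "shot" number tells which), for a name from the list of things; names that differ only in an ending like _2 or _b are one class to them, and where a whole thing is asked for, a point or a joint stands for the part that bears it (a point fixed in the world has none). Each returns a list of dicts, best first, with "score" (0 to 1); they miss things now and then, are a little off and sometimes report something else, mostly with a low value. They report only what shows in the picture. A call takes as long as a camera call. They do not tell look-alikes from the thing itself.
- spotter.trace(picture, query): "mask" (420x560 bool, what is visible of it) and "box" ([centre column, centre row, width, height] in pixels, round what is visible of it).
- spotter.landmark_of(picture, query): "position" ([column, row] in pixels: a listed point, or the origin of a listed thing).
The state is a dict: "time_s": time; "qpos": joint angles; "qvel": joint speeds; "effort": joint torques, N m; "ee_pos": TCP position; "ee_rot": TCP orientation; "force": force on the tool from outside, world axes, zero at the start; "torque": the same for the moment, N m; "gripper_width": finger opening in mm; "gripper_force": force on a finger pad.
Only numpy, scipy, OpenCV 4.12 (cv2) and the standard library are available. Lean on these libraries where they do the work, as an engineer would, in place of code of your own. Each camera call takes 0.05 s, during which the arm holds its last target. There are 200 camera calls.

## Working session

There is one attempt and no reset: what is moved stays moved. The work goes in short steps, Python scripts to look and compute and a tool call to move; the robot and the scene stay as the last step left them, time stands still between calls to the robot, and variables do not carry over. Pictures are saved under pics/ and viewed, at most 10 in all, crops included, and the job is handed in when it is done.

Besides the shell and the picture viewer there is one more tool, called after ">>>" as name(argument=value, ...) on one line, values as JSON. apply_moves: Moves the arm, as the interface text tells. Its arguments: {"type":"object","properties":{"delta_pos":{"type":"array"},"rot":{"type":"array"},"hand":{"type":"array"},"newtons":{"type":"number"}},"required":["delta_pos","rot","hand"]}

```bash
ls; mkdir -p pics
cat > h.py <<'E'
import numpy as np, cv2
from workcell import env, viewer, spotter
def grab(n,save=None):
    p=viewer.grab_frame(n)
    if save: cv2.imwrite(f'pics/{save}.png',cv2.cvtColor(p['pixels'],cv2.COLOR_RGB2BGR))
    return p
def ray(p,uv):
    K=np.array(p['camera_matrix']);R=np.array(p['R']);t=np.array(p['t'])
    d=R.T@np.linalg.inv(K)@np.array([uv[0],uv[1],1.]);return -R.T@t,d/np.linalg.norm(d)
def onz(p,uv,z):
    c,d=ray(p,uv);return c+d*(z-c[2])/d[2]
def tri(pa,a,pb,b):
    c1,d1=ray(pa,a);c2,d2=ray(pb,b)
    s=np.linalg.lstsq(np.stack([d1,-d2],1),c2-c1,rcond=None)[0]
    x,y=c1+s[0]*d1,c2+s[1]*d2;return (x+y)/2,np.linalg.norm(x-y)
def proj(p,X):
    K=np.array(p['camera_matrix']);c=np.array(p['R'])@X+np.array(p['t']);q=K@c;return q[:2]/q[2]
E
python3 - <<'E'
from h import *
np.set_printoptions(precision=1,suppress=True)
s=grab('side','s0');t=grab('top','t0')
im=np.hstack([s['pixels'],t['pixels']])
print(env.hold_point_z, env.state())
for n in ['lock','keyhole','block_top','loupe','lens_center','loupe_grip','surface_gauge','scriber_point']:
    for nm,p in (('s',s),('t',t)):
        print(n,nm,[(round(r['score'],2),np.array(r['position'])) for r in spotter.landmark_of(p,n)])
for nm,p in (('s',s),('t',t)): print(nm,-np.array(p['R']).T@p['t'])
E
```

```text
pics
18.8 {'time_s': 0.1, 'qpos': array([73.5, 18.3, 89.7,  0. , 72. , -1.1]), 'qvel': array([ 0.1, -0.1, -0.2,  0. , -0.1,  0. ]), 'effort': array([  0. , -41.3, -23.3,   0.1,   0. ,  -0. ]), 'ee_pos': array([152. , 554.1, 213.2]), 'ee_rot': array([-179.9,   -0. ,  164.7]), 'force': array([-0.3,  1.9, -0.4]), 'torque': array([ 0., -0.,  0.]), 'gripper_force': 0.0, 'gripper_width': 90.99276039115712}
lock s [(0.78, array([217.6, 312. ])), (0.74, array([274.9, 235.3])), (0.56, array([258.4, 195. ])), (0.38, array([315.3, 171.5]))]
lock t [(0.47, array([187.8, 198.8]))]
keyhole s [(0.85, array([212.7, 314.5]))]
keyhole t [(0.42, array([193.1, 195.8])), (0.3, array([366.6, 140.3]))]
block_top s [(0.69, array([273.8, 224. ]))]
block_top t [(0.96, array([272.8, 210.7]))]
loupe s [(0.75, array([287. , 171.4]))]
loupe t [(0.8, array([357.6, 200.2]))]
lens_center s [(0.6, array([289.9, 171.5])), (0.26, array([144.4, 359.5]))]
lens_center t [(0.59, array([356.9, 199.1]))]
loupe_grip s [(0.8, array([320.5, 169.8]))]
loupe_grip t [(0.87, array([359.5, 225.8]))]
surface_gauge s [(0.94, array([392.6, 187.5])), (0.79, array([303.3, 308.2])), (0.65, array([220.3, 207.2]))]
surface_gauge t [(0.94, array([206.9, 255.6])), (0.81, array([293. , 162.8])), (0.81, array([359.4, 294.6]))]
scriber_point s [(0.61, array([384.9, 289.7])), (0.53, array([255.9, 195. ]))]
scriber_point t [(0.61, array([188.3, 307.4]))]
s [196.9 950.2 908.2]
t [ 265.5   14.1 1456.1]
```

View pics/s0.png

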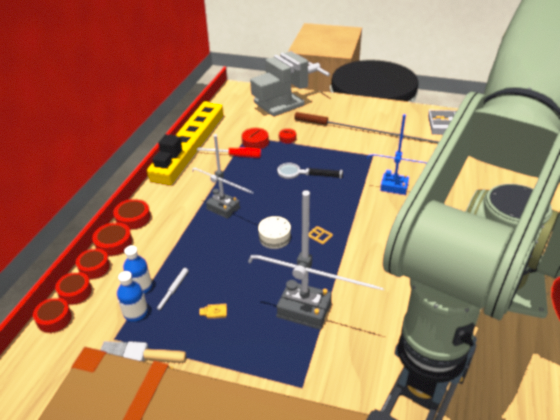

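View pics/t0.png

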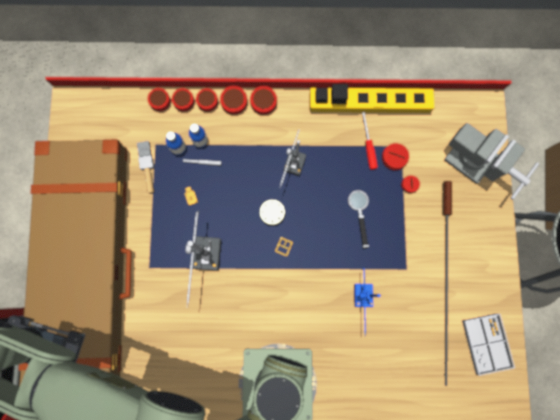

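The side view shows the lock at (213,312), the block at (274,230), the loupe at (290,171), and the buckle at (320,235). There are three gauges: a small grey one (side (222,205), top (295,160)), a large grey one (side (303,300), top (205,253)) and a blue one (side (395,183), top (363,295)). Blue is excluded, so the smaller grey one beyond the block fits. I'll confirm it in an enlarged crop.

Run:
```python
from h import *
np.set_printoptions(precision=1,suppress=True)
s=grab('side');t=grab('top')
for nm,a,b in [('tip',(253,192),(281,190)),('block_top',(273.8,224),(272.8,210.7)),('lens',(289.5,171.5),(357.5,199.5)),('grip',(320.5,169.8),(359.5,225.8)),('lockkey',(212.7,312.5),(190.5,197))]:
    print(nm,*tri(s,a,t,b))
print('K',s['camera_matrix'][0],t['camera_matrix'][0])
for q in ['lock','loupe','bench_block','surface_gauge']:
    for nm,p in (('s',s),('t',t)):
        for r in spotter.trace(p,q)[:3]:
            m=r['mask'].astype(np.uint8); ys,xs=np.nonzero(m)
            print(q,nm,round(r['score'],2),np.array(r['box']),len(xs), cv2.minAreaRect(np.stack([xs,ys],1).astype(np.float32)) if len(xs) else '')
c=lambda p,x,y,w,h,k:cv2.resize(p['pixels'][y:y+h,x:x+w],None,fx=k,fy=k,interpolation=cv2.INTER_CUBIC)
A=np.hstack([c(s,185,130,80,90,5),c(t,260,125,80,90,5)]) # 450 x 800
B=np.hstack([c(t,170,175,80,30,5),c(t,335,180,80,30,5)])
cv2.imwrite('pics/c1.png',np.vstack([A,B])[:,:,::-1])
```

```text
tip [569.   -8.1 106. ] 6.481461182100377
block_top [515.1  15.3  37.8] 0.6849377956406106
lens [ 556.9 -254.8   -2.2] 5.8038371830332975
grip [ 468.1 -254.6   21. ] 7.630403647053376
lockkey [567.7 278.2  -3.3] 3.75464199273912
K [545.3   0.  279.6] [467.   0. 276.]
lock s 0.82 [213.7 309.   27.8  15.3] 333 ((213.0, 310.5), (15.0, 26.0), 90.0)
lock t 0.53 [191.4 197.4  12.9  14.5] 157 ((191.00003051757812, 195.0), (17.46256446838379, 10.186494827270508), 75.96376037597656)
lock t 0.47 [295.8 156.9  19.4  33.4] 401 ((295.4170227050781, 157.10943603515625), (17.20026397705078, 32.61907196044922), 10.61965560913086)
loupe s 0.98 [309.2 170.3  62.1  17.3] 568 ((309.0, 170.0), (14.0, 64.0), 90.0)
loupe t 0.72 [371.2 153.2   6.7  29.9] 228 ((371.7432556152344, 152.95944213867188), (30.742610931396484, 8.713146209716797), 80.53767395019531)
loupe t 0.6 [358.9 220.8  24.6  59.1] 514 ((358.2037658691406, 217.81320190429688), (20.024560928344727, 55.81683349609375), 2.4895529747009277)
loupe t 0.32 [146.4 166.1  14.4  50.7] 414 ((146.83953857421875, 166.1127471923828), (50.42106628417969, 11.
[... 660 characters left out ...]
7961425781, 154.4157257080078), (25.40912628173828, 78.32606506347656), 12.994616508483887)
surface_gauge s 0.57 [223.3 175.3  32.6  85.8] 922 ((213.49302673339844, 178.75238037109375), (82.42250061035156, 32.53752899169922), 71.02959442138672)
surface_gauge t 0.87 [294.4 156.8  27.   45.3] 504 ((295.1191711425781, 158.49163818359375), (18.942598342895508, 48.891605377197266), 10.007980346679688)
surface_gauge t 0.7 [201.7 256.6  36.7  87.1] 1093 ((202.55517578125, 257.83795166015625), (34.62997055053711, 92.59571075439453), 4.763641834259033)
surface_gauge t 0.64 [367.5 297.   30.7  26. ] 505 ((367.2258605957031, 294.83966064453125), (26.01385498046875, 25.602802276611328), 86.633544921875)
```

View pics/c1.png

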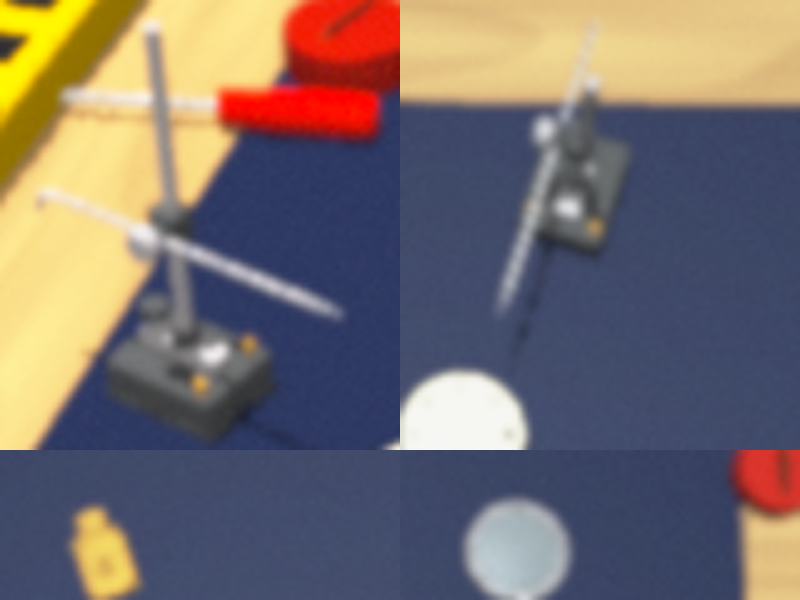

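The left crop shows the small grey gauge, with its scriber tip at side (253.2,192.8) and top (280,187.5), pointing at the block; this is the one meant. The bottom crops show the lock with its tongue up and slightly left (keyhole at top (191,197.6)), and the loupe lens at about top (358,199). Next I'll refine the poses.

```bash
cat > m.py <<'E'
from h import *
np.set_printoptions(precision=1,suppress=True)
def colmask(p,q,kind):
    hsv=cv2.cvtColor(p['pixels'],cv2.COLOR_RGB2HSV); H,S,V=cv2.split(hsv)
    return {'brass':(H>12)&(H<35)&(S>110)&(V>120),'white':(S<70)&(V>170),'notmat':~((H>100)&(H<130)&(S>80))}[kind]
def blob(p,m,X,r=40):
    c=proj(p,np.array(X,float)); n,l,st,ce=cv2.connectedComponentsWithStats(m.astype(np.uint8))
    i=min([i for i in range(1,n) if st[i,4]>25],key=lambda i:np.hypot(*(ce[i]-c)));return l==i
def plane(p,m,z):
    ys,xs=np.nonzero(m);return np.array([onz(p,(x,y),z)[:2] for x,y in zip(xs,ys)],np.float32)
E
python3 - <<'E'
from m import *
s=grab('side');t=grab('top')
print('tip',*tri(s,(253.1,192.7),t,(279.8,187.4)))
for nm,p in (('s',s),('t',t)):
    P=plane(p,blob(p,colmask(p,0,'brass'),(568,277,5)),7)
    print('lock',nm,len(P),P.mean(0),cv2.minAreaRect(P))
    P=plane(p,blob(p,colmask(p,0,'white'),(515,15,36)),36)
    print('block',nm,len(P),P.mean(0),(P.min(0)+P.max(0))/2,np.ptp(P,axis=0))
    for r in spotter.landmark_of(p,'keyhole')[:1]: print('key',onz(p,r['position'],10))
    m=blob(p,colmask(p,0,'notmat'),(556,-255,5))
    P=plane(p,m,5)
    # loupe rim vs handle
    print('loupe',nm,len(P),cv2.minAreaRect(P))
    d=P[(P[:,0]>P[:,0].max()-60)]; print(' rim',cv2.minEnclosingCircle(d), 'handle mean',P[P[:,0]<P[:,0].max()-90].mean(0) )
    for n,z in (('lens_center',5),('loupe_grip',8)): print(n,onz(p,spotter.landmark_of(p,n)[0]['position'],z))
    Q=plane(p,blob(p,colmask(p,0,'brass'),(450,-20,5)),5);print('buckle',Q.mean(0))
E
```

```text
tip [572.3  -5.4 106.3] 2.324934604280056
lock s 332 [565.1 280.4] ((567.6068115234375, 280.6034851074219), (58.552677154541016, 35.0396614074707), 16.071388244628906)
block s 688 [510.4  29.7] [512.   30.2] [78.1 95.9]
key [563.  285.1  10. ]
loupe s 616 ((499.2515563964844, -267.70050048828125), (183.77256774902344, 77.27999877929688), 15.467767715454102)
 rim ((556.714111328125, -251.21900939941406), 40.52841567993164) handle mean [ 452.2 -268.1]
lens_center [ 558.1 -264.2    5. ]
loupe_grip [ 468.9 -261.5    8. ]
buckle [407.7 -13.4]
lock t 149 [567.2 276.6] ((569.7970581054688, 277.4951477050781), (56.659461975097656, 29.79795265197754), 19.755861282348633)
block t 505 [513.3  18.3] [513.4  17.9] [78.3 74.2]
key [ 754.7 -290.2   10. ]
loupe t 661 ((498.85638427734375, -252.8349609375), (69.88906860351562, 188.0530548095703), 88.22125244140625)
 rim ((557.7516479492188, -254.46778869628906), 36.57637023925781) handle mean [ 452.6 -268.2]
lens_center [ 561.  -251.9    5. ]
loupe_grip [ 465.8 -254.5    8. ]
buckle [410.1 -15.7]
```

Run:
```python
from m import *
s=grab('side');t=grab('top')
for n,a,b in [('bigtip',(251,259),(197,213)),('bigtail',(381,288),(188,302)),('bigspindletop',(305.5,193),(190,246)),('smalltop',(216.2,136),(298,141)),('smalltail',(193,168.5),(299,130))]:
    print(n,*tri(s,a,t,b))
print('boss top',onz(t,(190.9,197.5),10))
# handle: dark pixels
for nm,p in (('s',s),('t',t)):
    V=p['pixels'].max(2); c=proj(p,np.array([455,-266,12.]))
    m=(V<62); P=plane(p,blob(p,m,(455,-266,12)),14); print(nm,c,len(P),P.mean(0),cv2.minAreaRect(P))
k=7
def c(p,x,y,w,h):
    return cv2.resize(p['pixels'][y:y+h,x:x+w],None,fx=k,fy=k,interpolation=cv2.INTER_CUBIC)
A=np.hstack([c(t,335,185,44,70),c(s,270,145,70,70)])
cv2.imwrite('pics/c2.png',A[:,:,::-1])
```

```text
bigtip [491.1 232.6 134.8] 0.7550951060030534
bigtail [235.5 247.5 144.7] 9.566190582932075
bigspindletop [381.5 218.  313.9] 6.650288034595817
smalltop [677.  -54.2 218.4] 4.8661954182013725
smalltail [753.2 -63.2 102.5] 0.29037429651399366
boss top [561.5 274.   10. ]
s [324.6 170.6] 182 [ 454.5 -252.5] ((454.29498291015625, -253.1443328857422), (80.67414093017578, 30.278337478637695), 7.069207668304443)
t [362.9 231.6] 36 [ 897.6 -277. ] ((897.5562744140625, -277.030029296875), (16.4151668548584, 17.932008743286133), 88.41011810302734)
```

View pics/c2.png

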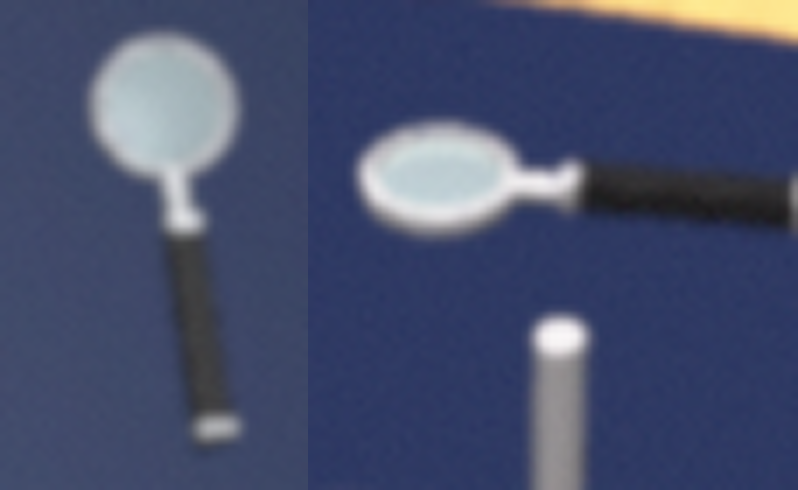

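The crop shows the loupe lens centre at top (358.7,200), the handle butt at (365.9,246), and the big grey gauge's spindle top at side (350,193). That spindle is tall (about 314 mm), so I'll check that the forearm clears it.

Run:
```python
from m import *
s=grab('side');t=grab('top')
for h in (0,60,100,150,200,250,300,350,400): print(h,proj(s,np.array([152,554,214.+h])),proj(t,np.array([152,554,214.+h])))
print('lens',onz(t,(358.2,199.5),5),onz(s,(270+440/7-.4,145+172/7-.4),8),'butt',onz(t,(365.4,245.5),10),'mid',onz(t,(362.8,231.6),14))
print('side handle start',onz(s,(270+585/7-.4,145+187/7-.4),10))
print(tri(s,(270+560/7-.4,145+337/7-.4),t,(190,246)))
k=proj(t,np.array([381,218,314]));print(k)
x=lambda p,x,y,w,h,k:cv2.resize(p['pixels'][y:y+h,x:x+w],None,fx=k,fy=k,interpolation=cv2.INTER_CUBIC)
cv2.imwrite('pics/c3.png',np.hstack([x(t,170,195,70,110,5),x(s,400,200,160,220,2.5)])[:,:,::-1])
```

```text
0 [409.7 432.7] [ 62.7 337.1]
60 [416.  408.4] [ 51.9 339.4]
100 [420.6 390.7] [ 44.  341.1]
150 [426.9 366.5] [ 33.3 343.3]
200 [433.9 339.7] [ 21.5 345.8]
250 [441.7 309.9] [  8.5 348.5]
300 [450.4 276.6] [ -5.8 351.5]
350 [460.2 239. ] [-21.9 354.9]
400 [471.3 196.2] [-39.9 358.7]
lens [ 558.4 -255.3    5. ] [ 436.4 -284.     8. ] butt [ 411.7 -272.9   10. ] mid [ 454.7 -265.3   14. ]
side handle start [ 378.  -286.6   10. ]
(array([342.4, 212.1, 328.1]), np.float64(68.50292217100763))
[189.8 244.8]
```

View pics/c3.png

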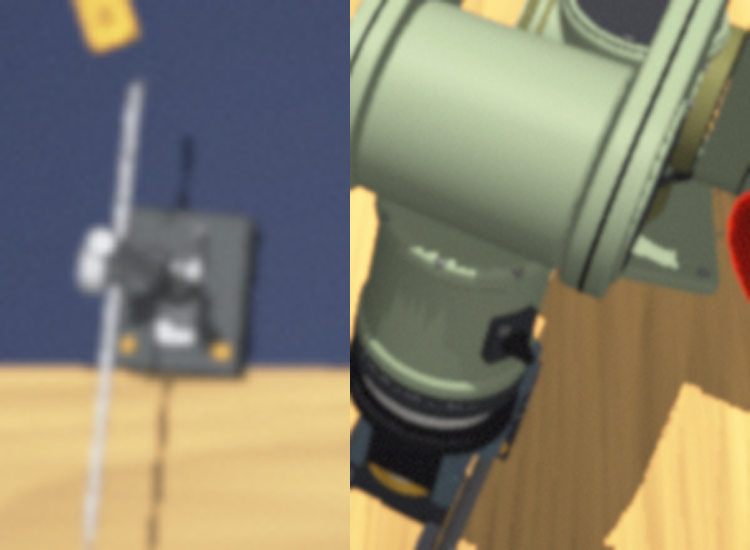

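The top crop shows the big gauge's base centred near (206,254), with its scriber tip at (197,212) ending short of the lock. The wrist joint is about 330 mm above the TCP, so the forearm clears the spindle. Moving to the lock.

>>> apply_moves(delta_pos=[[0.2,-0.15,0],[0.5,-0.34,0],[0.8,-0.54,0],[0.9,-0.6,0]], rot=[[0,0,0.02],[0,0,0.05],[0,0,0.08],[0,0,0.1]], hand=[1,1,1,1])

```text
time_s: 2.33
ee_pos: [263.2, 479.9, 214.0]
ee_rot: [-179.9, 0.1, 173.3]
force: [-0.4, -0.6, 0.6]
gripper_width: 91.4
gripper_force: 0.0
```

>>> apply_moves(delta_pos=[[0.25,-0.16,0],[0.5,-0.34,0],[0.75,-0.5,0],[0.9,-0.6,0]], rot=[[0,0,0.03],[0,0,0.05],[0,0,0.08],[0,0,0.1]], hand=[1,1,1,1])

```text
time_s: 2.67
ee_pos: [370.7, 408.6, 214.1]
ee_rot: [-180.0, 0.1, -178.1]
force: [-0.0, 0.3, 0.7]
gripper_width: 91.4
gripper_force: 0.0
```

>>> apply_moves(delta_pos=[[0.25,-0.16,0],[0.5,-0.34,0],[0.75,-0.5,0],[0.9,-0.6,0],[0.9,-0.6,0]], rot=[[0,0,0.03],[0,0,0.05],[0,0,0.08],[0,0,0.1],[0,0,0.1]], hand=[0.8,0.8,0.8,0.8,0.8])

```text
time_s: 3.08
ee_pos: [479.7, 336.0, 213.7]
ee_rot: [-179.9, 0.1, -169.8]
force: [-0.5, 0.1, -0.1]
gripper_width: 73.0
gripper_force: 0.0
```

>>> apply_moves(delta_pos=[[0.25,-0.18,-0.1],[0.5,-0.36,-0.3],[0.7,-0.51,-0.6],[0.71,-0.517,-0.9],[0.71,-0.517,-1],[0.71,-0.517,-1],[0.71,-0.517,-1]], rot=[[0,0,0.03],[0,0,0.06],[0,0,0.082],[0,0,0.082],[0,0,0.082],[0,0,0.082],[0,0,0.082]], hand=[0.7,0.7,0.7,0.7,0.7,0.7,0.7])

```text
time_s: 3.67
ee_pos: [560.8, 276.9, 93.6]
ee_rot: [180.0, -0.1, -162.5]
force: [-0.3, -0.5, 0.7]
gripper_width: 63.9
gripper_force: 0.0
```

Run:
```python
from m import *
print(env.state()['ee_pos'],env.state()['ee_rot'])
s=grab('side');t=grab('top')
x=lambda p,x,y,w,h,k:cv2.resize(p['pixels'][y:y+h,x:x+w],None,fx=k,fy=k,interpolation=cv2.INTER_CUBIC)
cv2.imwrite('pics/c4.png',np.hstack([x(s,130,180,160,180,3),x(t,150,150,100,180,3)])[:,:,::-1])
```

```text
[560.8 276.9  93.6] [ 180.    -0.1 -162.5]
```

View pics/c4.png

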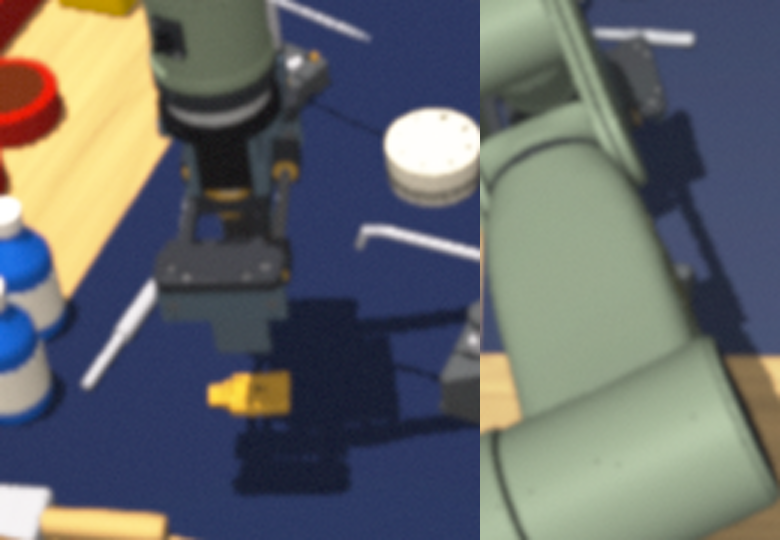

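The side crop shows the open gripper above and aligned with the lock at crop (255,393), and nothing is being touched. Lowering to grip.

>>> apply_moves(delta_pos=[[0,0,-0.25],[0,0,-0.45],[0,0,-0.6],[0,0,-0.7],[0,0,-0.75],[0,0,-0.755],[0,0,-0.755],[0,0,-0.755]], rot=[[0,0,0],[0,0,0],[0,0,0],[0,0,0],[0,0,0],[0,0,0],[0,0,0],[0,0,0]], hand=[0.7,0.7,0.7,0.7,0.7,0.7,0.7,0.7])

```text
time_s: 4.43
ee_pos: [562.4, 277.1, 4.9]
ee_rot: [180.0, 0.2, -162.5]
force: [0.0, 0.0, -0.5]
gripper_width: 63.9
gripper_force: 0.0
```

>>> apply_moves(delta_pos=[[0,0,0],[0,0,0],[0,0,0],[0,0,0],[0,0,0],[0,0,0],[0,0,0],[0,0,0]], rot=[[0,0,0],[0,0,0],[0,0,0],[0,0,0],[0,0,0],[0,0,0],[0,0,0],[0,0,0]], hand=[0.6,0.5,0.4,0.3,0.25,0.2,0.2,0.2], newtons=15)

```text
time_s: 5.1
ee_pos: [561.4, 276.4, 3.5]
ee_rot: [180.0, -0.0, -162.5]
force: [-0.4, -1.2, 1.2]
gripper_width: 29.9
gripper_force: 15.0
```

>>> apply_moves(delta_pos=[[0,0,0.05],[0,0,0.2],[0,0,0.45],[0,0,0.7],[0,0,0.9],[0,0,1]], rot=[[0,0,0],[0,0,0],[0,0,0],[0,0,0],[0,0,0],[0,0,0]], hand=[0.2,0.2,0.2,0.2,0.2,0.2])

```text
time_s: 5.6
ee_pos: [562.8, 277.2, 127.3]
ee_rot: [179.9, 0.3, -162.5]
force: [0.1, 1.4, -0.7]
gripper_width: 29.9
gripper_force: 15.0
```

>>> apply_moves(delta_pos=[[0,-0.1,0.1],[0,-0.3,0.2],[-0.05,-0.55,0.3],[-0.1,-0.8,0.3],[-0.12,-0.95,0.3],[-0.13,-1,0.3]], rot=[[0,0,-0.02],[0,0,-0.06],[0,0,-0.1],[0,0,-0.15],[0,0,-0.2],[0,0,-0.22]], hand=[0.2,0.2,0.2,0.2,0.2,0.2])

```text
time_s: 6.1
ee_pos: [544.5, 153.1, 159.4]
ee_rot: [-179.9, -0.1, 178.2]
force: [0.5, 0.2, -1.5]
gripper_width: 30.1
gripper_force: 15.0
```

>>> apply_moves(delta_pos=[[0,-0.2,0],[-0.05,-0.45,0],[-0.1,-0.7,-0.1],[-0.2,-0.9,-0.2],[-0.26,-1,-0.3],[-0.26,-1,-0.3]], rot=[[0,0,-0.05],[0,0,-0.1],[0,0,-0.15],[0,0,-0.2],[0,0,-0.228],[0,0,-0.228]], hand=[0.2,0.2,0.2,0.2,0.2,0.2])

```text
time_s: 6.6
ee_pos: [510.9, 34.4, 120.9]
ee_rot: [-179.8, -0.4, 158.8]
force: [-1.0, 0.3, -0.9]
gripper_width: 29.8
gripper_force: 15.0
```

Run:
```python
from m import *
S=env.state();print(S['ee_pos'],S['ee_rot'],S['gripper_width'],S['force'])
s=grab('side')
for nm,z in (('t',36),):
    pass
for p,nm in ((s,'s'),):
    for r in spotter.landmark_of(p,'block_top')[:2]: print(r['score'],onz(p,r['position'],36))
    for r in spotter.landmark_of(p,'keyhole')[:2]: print(r['score'],r['position'],onz(p,r['position'],S['ee_pos'][2]+6.6))
```

```text
[510.9  34.4 120.9] [-179.8   -0.4  158.8] 29.84882351818835 [-1.   0.3 -0.9]
0.96 [519.   14.8  36. ]
0.63 [271.3, 203.3] [508.7  45.6 127.5]
```

>>> apply_moves(delta_pos=[[0,-0.08,0],[0.004,-0.175,-0.05],[0.004,-0.175,-0.25],[0.004,-0.175,-0.45],[0.004,-0.175,-0.58],[0.004,-0.175,-0.62],[0.004,-0.175,-0.62]], rot=[[0,0,0],[0,0,0],[0,0,0],[0,0,0],[0,0,0],[0,0,0],[0,0,0]], hand=[0.2,0.2,0.2,0.2,0.2,0.2,0.2])

```text
time_s: 7.33
ee_pos: [514.5, 15.2, 47.8]
ee_rot: [-179.9, -0.1, 159.0]
force: [0.4, -0.4, -1.1]
gripper_width: 29.7
gripper_force: 15.0
```

Run:
```python
from m import *
S=env.state();print(S['ee_pos'],S['ee_rot'],S['force'])
s=grab('side');t=grab('top')
x=lambda p,x,y,w,h,k:cv2.resize(p['pixels'][y:y+h,x:x+w],None,fx=k,fy=k,interpolation=cv2.INTER_CUBIC)
cv2.imwrite('pics/c5.png',np.hstack([x(s,200,130,140,150,4),x(t,245,150,60,150,4)])[:,:,::-1])
```

```text
[514.5  15.2  47.8] [-179.9   -0.1  159. ] [ 0.4 -0.4 -1.1]
```

View pics/c5.png

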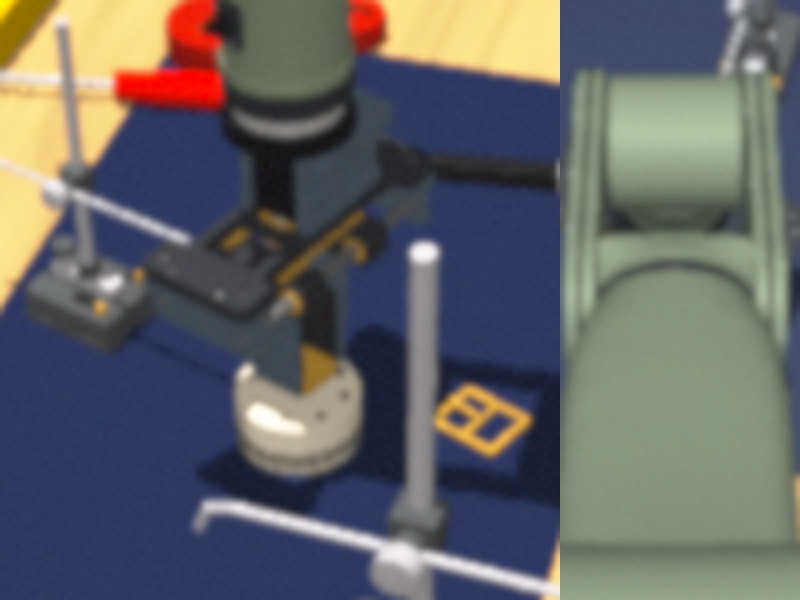

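The side crop shows the lock held just over the block top at crop (300,385), with the scriber tip behind the gripper and untouched (force about 0). Lowering gently.

>>> apply_moves(delta_pos=[[0,0,-0.02],[0,0,-0.04],[0,0,-0.055],[0,0,-0.065],[0,0,-0.07],[0,0,-0.073],[0,0,-0.076],[0,0,-0.076]], rot=[[0,0,0],[0,0,0],[0,0,0],[0,0,0],[0,0,0],[0,0,0],[0,0,0],[0,0,0]], hand=[0.2,0.2,0.2,0.2,0.2,0.2,0.2,0.2])

```text
time_s: 8.1
ee_pos: [515.0, 15.5, 39.8]
ee_rot: [180.0, -0.0, 159.0]
force: [-0.5, 0.5, -0.7]
gripper_width: 29.6
gripper_force: 15.0
```

>>> apply_moves(delta_pos=[[0,0,-0.003],[0,0,-0.006],[0,0,-0.009],[0,0,-0.009]], rot=[[0,0,0],[0,0,0],[0,0,0],[0,0,0]], hand=[0.2,0.2,0.2,0.2])

```text
time_s: 8.43
ee_pos: [515.1, 15.5, 39.4]
ee_rot: [180.0, 0.0, 159.0]
force: [-1.0, 0.4, 5.5]
gripper_width: 29.5
gripper_force: 15.0
```

```bash
python3 -c "
from h import *
for i in range(4): viewer.grab_frame('top'); S=env.state(); print(S['ee_pos'],S['force'])"
```

```text
[515.13196223  15.4871635   39.41663685] [-2.45514484  0.55816293  5.77053593]
[515.13377141  15.47336387  39.41911745] [-1.69323047  0.17349218  4.7137815 ]
[515.12462756  15.48445238  39.42910851] [-1.70300102 -0.1363179   5.29130016]
[515.14926301  15.47976406  39.43531916] [-2.2290257   0.32703737  5.74198948]
```

Contact with the block top shows as about 5.5 N. Releasing and rising.

>>> apply_moves(delta_pos=[[0,0,0.003],[0,0,0.003],[0,0,0.003],[0,0,0.003],[0,0,0.003],[0,0,0.003]], rot=[[0,0,0],[0,0,0],[0,0,0],[0,0,0],[0,0,0],[0,0,0]], hand=[0.35,0.38,0.42,0.46,0.5,0.5])

```text
time_s: 9.13
ee_pos: [515.0, 15.5, 39.0]
ee_rot: [180.0, -0.0, 159.0]
force: [-1.2, -1.0, -0.3]
gripper_width: 45.6
gripper_force: 0.0
```

>>> apply_moves(delta_pos=[[0,0,0.08],[0,0,0.25],[0,0,0.5],[0,0,0.8],[0,0,1],[0,0,1]], rot=[[0,0,0],[0,0,0],[0,0,0],[0,0,0],[0,0,0],[0,0,0]], hand=[0.5,0.5,0.5,0.5,0.5,0.5])

```text
time_s: 9.63
ee_pos: [518.6, 15.5, 165.3]
ee_rot: [179.7, 0.6, 159.0]
force: [0.7, -0.5, 0.0]
gripper_width: 45.7
gripper_force: 0.0
```

>>> apply_moves(delta_pos=[[0,-0.1,0],[-0.03,-0.3,0],[-0.07,-0.55,0],[-0.1,-0.78,0]], rot=[[0,0,0.02],[0,0,0.05],[0,0,0.08],[0,0,0.108]], hand=[0.5,0.5,0.5,0.5])

```text
time_s: 9.97
ee_pos: [502.3, -78.9, 159.0]
ee_rot: [-180.0, -0.0, 168.5]
force: [-0.2, -0.1, -0.2]
gripper_width: 45.4
gripper_force: 0.0
```

>>> apply_moves(delta_pos=[[0,-0.2,0],[-0.03,-0.4,0],[-0.07,-0.6,0],[-0.1,-0.78,0]], rot=[[0,0,0.02],[0,0,0.05],[0,0,0.08],[0,0,0.108]], hand=[0.7,0.7,0.7,0.7])

```text
time_s: 10.3
ee_pos: [490.2, -173.0, 158.9]
ee_rot: [180.0, -0.1, 177.7]
force: [0.5, 0.1, 0.1]
gripper_width: 63.9
gripper_force: 0.0
```

>>> apply_moves(delta_pos=[[0,-0.2,0],[-0.05,-0.4,0],[-0.1,-0.6,0],[-0.14,-0.75,0],[-0.145,-0.775,-0.1],[-0.145,-0.775,-0.3],[-0.145,-0.775,-0.5],[-0.145,-0.775,-0.5]], rot=[[0,0,0.02],[0,0,0.05],[0,0,0.08],[0,0,0.1],[0,0,0.108],[0,0,0.108],[0,0,0.108],[0,0,0.108]], hand=[0.7,0.7,0.7,0.7,0.7,0.7,0.7,0.7])

```text
time_s: 10.97
ee_pos: [470.3, -263.1, 94.9]
ee_rot: [179.7, -0.4, -173.2]
force: [-1.3, -0.6, -0.5]
gripper_width: 64.1
gripper_force: 0.0
```

Run:
```python
from m import *
S=env.state();print(S['ee_pos'],S['ee_rot'],S['force'])
s=grab('side');t=grab('top')
for nm,p in (('s',s),('t',t)):
    for n,z in (('block_top',36),('keyhole',46),('lock',36),('lens_center',5)):
        print(nm,n,[(round(r['score'],2),np.array(r['position']),onz(p,r['position'],z)) for r in spotter.landmark_of(p,n)[:2]])
    m=blob(p,colmask(p,0,'brass'),(517,15,45)); P=plane(p,m,43); print('lock',len(P),P.mean(0),cv2.minAreaRect(P))
x=lambda p,x,y,w,h,k:cv2.resize(p['pixels'][y:y+h,x:x+w],None,fx=k,fy=k,interpolation=cv2.INTER_CUBIC)
A=np.hstack([x(s,250,205,50,50,8),x(t,248,185,50,50,8)])
B=cv2.resize(np.hstack([s['pixels'][110:215,240:400],t['pixels'][150:255,300:460]]),(800,200*105*800//(320*200)))[:200]
cv2.imwrite('pics/c6.png',np.vstack([A,B])[:,:,::-1])
```

```text
[ 470.3 -263.1   94.9] [ 179.7   -0.4 -173.2] [-1.3 -0.6 -0.5]
s block_top [(0.77, array([273.3, 223.8]), array([516.8,  13. ,  36. ])), (0.55, array([283.7, 136.7]), array([ 604.5, -368.4,   36. ]))]
s keyhole [(0.67, array([143.7, 356.7]), array([633.8, 448.2,  46. ])), (0.57, array([271.8, 224.1]), array([516.2,  25.8,  46. ]))]
s lock [(0.54, array([316.9, 171.9]), array([ 466.7, -222.1,   36. ])), (0.49, array([271.4, 223.2]), array([521.9,  12.2,  36. ]))]
s lens_center [(0.66, array([288.5, 168.1]), array([ 558.4, -260.1,    5. ]))]
lock 189 [519.7  16.7] ((521.4700927734375, 14.93960189819336), (32.903072357177734, 58.47849655151367), 69.58638763427734)
t block_top [(0.7, array([271.8, 210.6]), array([516. ,  18.4,  36. ]))]
t keyhole [(0.64, array([273.9, 211. ]), array([513.1,  12. ,  46. ]))]
t lock [(0.69, array([271.6, 211.1]), array([514.5,  19. ,  36. ]))]
t lens_center [(0.64, array([357.3, 199.8]), array([ 557.4, -252.5,    5. ]))]
lock 105 [521.1  12. ] ((524.2774658203125, 10.866867065429688), (22.32828712463379, 52.661590576171875), 68.80667877197266)
```

View pics/c6.png

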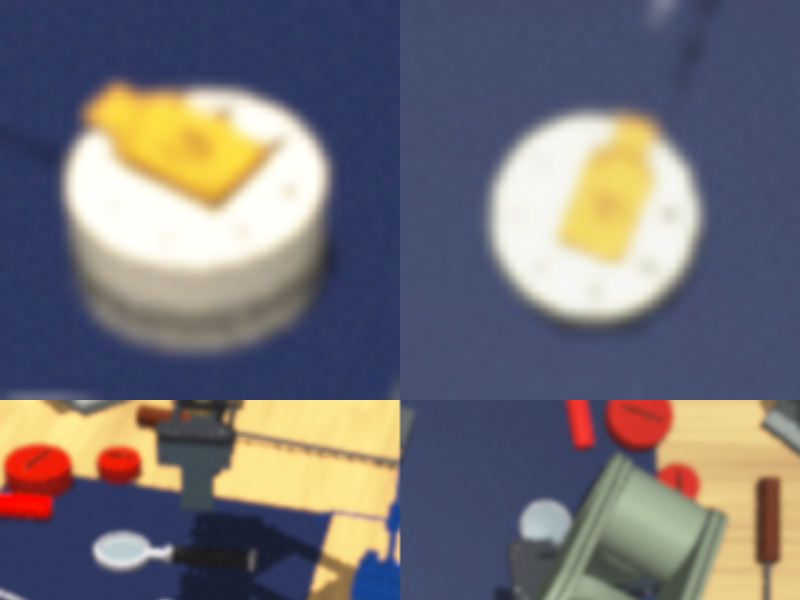

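The lock lies keyhole up on the block: keyhole at top crop (604,203), block centre about (596,214). The gripper is above the loupe handle. I'll quantify the lock offset and confirm the gripper alignment.

Run:
```python
from m import *
s=grab('side');t=grab('top')
print('key top',onz(t,(248+204/8-.44,185+203/8-.44),46),'key side',onz(s,(250+193/8-.44,205+143/8-.44),46))
for nm,p in (('s',s),('t',t)):
    best=[]
    px=p['pixels'].astype(int); hsv=cv2.cvtColor(p['pixels'],cv2.COLOR_RGB2HSV)
    # mat -> blue dominance; block+lock region
    m=(px[...,0]>px[...,2]-15)&(hsv[...,2]>110)
    m=blob(p,m,(515,15,36)); 
    if nm=='s': m&=hsv[...,2]>200
    cs=cv2.findContours(m.astype(np.uint8),cv2.RETR_EXTERNAL,cv2.CHAIN_APPROX_NONE)[0]
    c=max(cs,key=len)[:,0]; W=np.array([onz(p,q,36)[:2] for q in c])
    # robust circle fit of r=38
    from scipy.optimize import least_squares
    r=least_squares(lambda v:np.hypot(W[:,0]-v[0],W[:,1]-v[1])-v[2],[515,15,38],loss='soft_l1',f_scale=1.5)
    print(nm,r.x,len(W))
```

```text
key top [516.4  14.6  46. ] key side [513.7  18.8  46. ]
s [512.1  24.   38.5] 80
t [513.5  18.1  40.4] 75
```

>>> apply_moves(delta_pos=[[0,0,-0.2],[0,0,-0.4],[0,0,-0.55],[0,0,-0.67],[0,0,-0.74],[0,0,-0.78],[0,0,-0.793],[0,0,-0.793]], rot=[[0,0,0],[0,0,0],[0,0,0],[0,0,0],[0,0,0],[0,0,0],[0,0,0],[0,0,0]], hand=[0.7,0.7,0.7,0.7,0.7,0.7,0.7,0.7])

```text
time_s: 12.23
ee_pos: [473.9, -264.9, 4.2]
ee_rot: [-180.0, 0.0, -173.2]
force: [-0.7, 0.3, 0.3]
gripper_width: 63.5
gripper_force: 0.0
```

>>> apply_moves(delta_pos=[[0,0,0],[0,0,0],[0,0,0],[0,0,0],[0,0,0],[0,0,0],[0,0,0],[0,0,0],[0,0,0],[0,0,0]], rot=[[0,0,0],[0,0,0],[0,0,0],[0,0,0],[0,0,0],[0,0,0],[0,0,0],[0,0,0],[0,0,0],[0,0,0]], hand=[0.6,0.5,0.4,0.32,0.26,0.2,0.15,0.08,0.05,0.05], newtons=30)

```text
time_s: 13.07
ee_pos: [473.6, -264.7, 4.0]
ee_rot: [180.0, -0.0, -173.2]
force: [1.1, 0.4, 0.5]
gripper_width: 15.8
gripper_force: 30.0
```

>>> apply_moves(delta_pos=[[0,0,0.02],[0,0,0.08],[0,0,0.2],[0,0,0.35],[0,0,0.5],[0,0,0.65],[0,0,0.8],[0,0,0.92],[0,0,1],[0,0,1]], rot=[[0,0,0],[0,0,0],[0,0,0],[0,0,0],[0,0,0],[0,0,0],[0,0,0],[0,0,0],[0,0,0],[0,0,0]], hand=[0.05,0.05,0.05,0.05,0.05,0.05,0.05,0.05,0.05,0.05])

```text
time_s: 13.9
ee_pos: [474.8, -265.4, 126.4]
ee_rot: [-179.8, 0.2, -173.2]
force: [0.2, -0.7, -0.0]
gripper_width: 15.6
gripper_force: 30.0
```

>>> apply_moves(delta_pos=[[-0.02,0.05,0.05],[-0.06,0.15,0.1],[-0.12,0.28,0.16],[-0.18,0.42,0.22],[-0.24,0.56,0.28],[-0.3,0.7,0.32],[-0.34,0.84,0.33],[-0.36,0.95,0.33],[-0.36,1,0.33]], rot=[[0,0,0],[0,0,-0.01],[0,0,-0.02],[0,0,-0.03],[0,0,-0.04],[0,0,-0.05],[0,0,-0.06],[0,0,-0.07],[0,0,-0.08]], hand=[0.05,0.05,0.05,0.05,0.05,0.05,0.05,0.05,0.05])

```text
time_s: 14.65
ee_pos: [428.5, -142.6, 162.9]
ee_rot: [179.9, -0.2, 180.0]
force: [0.5, -0.9, -1.2]
gripper_width: 16.0
gripper_force: 30.0
```

>>> apply_moves(delta_pos=[[0,0.12,0],[0,0.26,0],[0,0.4,0],[0,0.54,0],[0,0.68,0],[0,0.82,0],[0,0.92,0],[0,0.98,0],[0,1,0]], rot=[[0,0,0],[0,0,0],[0,0,0],[0,0,0],[0,0,0],[0,0,0],[0,0,0],[0,0,0],[0,0,0]], hand=[0.05,0.05,0.05,0.05,0.05,0.05,0.05,0.05,0.05])

```text
time_s: 15.4
ee_pos: [429.6, -23.7, 163.0]
ee_rot: [180.0, -0.1, -180.0]
force: [0.7, 0.1, -1.4]
gripper_width: 15.6
gripper_force: 30.0
```

>>> apply_moves(delta_pos=[[0,0.08,0],[0,0.18,0],[0,0.27,0],[0,0.32,0],[0,0.338,0],[0,0.338,0],[0,0.338,0],[0,0.338,0]], rot=[[0,0,0],[0,0,0],[0,0,0],[0,0,0],[0,0,0],[0,0,0],[0,0,0],[0,0,0]], hand=[0.05,0.05,0.05,0.05,0.05,0.05,0.05,0.05])

```text
time_s: 16.07
ee_pos: [430.4, 15.4, 163.5]
ee_rot: [-180.0, -0.0, 179.9]
force: [-0.2, -0.8, -0.9]
gripper_width: 15.8
gripper_force: 30.0
```

Run:
```python
from m import *
S=env.state();print(S['ee_pos'],S['ee_rot'],S['force'],S['gripper_width'])
s=grab('side');t=grab('top')
for nm,p in (('s',s),('t',t)):
    for n in ('lens_center','loupe_grip','scriber_point','surface_gauge'):
        print(nm,n,[(round(r['score'],2),np.array(r['position'])) for r in spotter.landmark_of(p,n)[:3]])
    print('tip now?',proj(p,np.array([572.3,-5.4,106.3])),'lens exp',proj(p,np.array([515,15.8,166])))
x=lambda p,x,y,w,h,k:cv2.resize(p['pixels'][y:y+h,x:x+w],None,fx=k,fy=k,interpolation=cv2.INTER_CUBIC)
cv2.imwrite('pics/c7.png',np.hstack([x(s,190,125,130,130,5),x(t,255,130,30,130,5)])[:,:,::-1])
```

```text
[430.4  15.4 163.5] [-180.    -0.   179.9] [-0.2 -0.8 -0.9] 15.803031422438794
s lens_center [(0.61, array([271.2, 182.2])), (0.49, array([273.4, 226.7]))]
s loupe_grip [(0.62, array([309.1, 190.6]))]
s scriber_point [(0.76, array([384.8, 288.9]))]
s surface_gauge [(0.92, array([392.3, 191.2])), (0.88, array([222.7, 206.3])), (0.6, array([305.9, 310.7]))]
tip now? [252.6 192.6] lens exp [272.1 181.6]
t lens_center []
t loupe_grip [(0.46, array([271.6, 233.2]))]
t scriber_point [(0.83, array([186.3, 308.9]))]
t surface_gauge [(0.94, array([362.1, 297.1])), (0.71, array([205.3, 256.1])), (0.58, array([293.4, 164.1]))]
tip now? [279.9 187.8] lens exp [272.6 202.9]
```

View pics/c7.png

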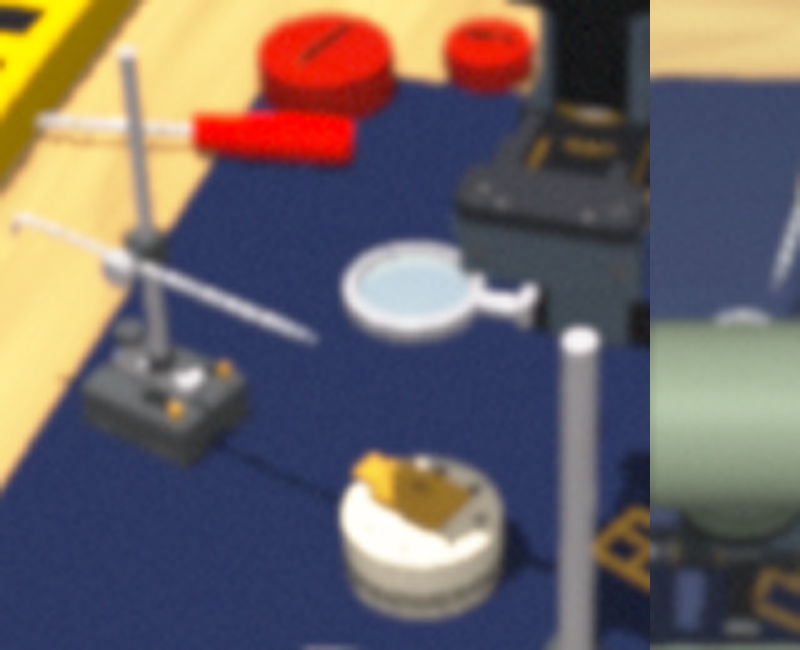

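The side crop shows the loupe held level at crop (412,290) and the lock unmoved. The scriber tip is at crop (316,341), with its top-view tip at crop (776,288). I'll check for calibration bias, then pin the tip height.

Run:
```python
from m import *
s=grab('side');t=grab('top')
print('lens side exp',proj(s,np.array([515.3,15.6,164.5])),'meas 272,182.6; rimfar top exp',proj(t,np.array([546.3,15.6,164.5])),proj(t,np.array([546,15.6,169.5])),'meas 273,191.8')
print('spindle top',*tri(s,(215,134.6),t,(298,140.6)))
for a in [(252.6,192.4),(252.8,192.8),(253.3,193)]:
    for b in [(279.8,187.2),(279.8,188),(280.2,187)]: print(a,b,*tri(s,a,t,b))
# sub-pixel fit of lens ellipse in side view
px=s['pixels'].astype(int); m=(px.sum(2)>330)
m=blob(s,m,(515.3,15.6,164.5)); ys,xs=np.nonzero(m); sel=xs<283; print('lens blob',xs.min(),xs.max(),ys[sel].min(),ys[sel].max())
# rod: line brightness in both views
for nm,p,(x0,y0,w,h) in (('s',s,(232,175,26,24)),('t',t,(274,176,14,18))):
    print(nm,x0,y0); print(p['pixels'][y0:y0+h,x0:x0+w].sum(2)//3)
```

```text
lens side exp [272.  182.1] meas 272,182.6; rimfar top exp [272.7 192.2] [272.7 191.9] meas 273,191.8
spindle top [678.2 -53.7 222. ] 2.4055372547182095
(252.6, 192.4) (279.8, 187.2) [573.1  -5.3 107. ] 1.5899791629952988
(252.6, 192.4) (279.8, 188) [571.8  -5.1 107.2] 0.7301132407306398
(252.6, 192.4) (280.2, 187) [573.8  -6.5 106. ] 1.9449721458584628
(252.8, 192.8) (279.8, 187.2) [573.1  -5.4 105.9] 2.257383248276504
(252.8, 192.8) (279.8, 188) [571.8  -5.1 106. ] 0.06490900392769952
(252.8, 192.8) (280.2, 187) [573.7  -6.6 104.8] 2.613550253603572
(253.3, 193) (279.8, 187.2) [572.5  -5.5 105.4] 3.5231852636417145
(253.3, 193) (279.8, 188) [571.2  -5.3 105.6] 1.1998215045734257
(253.3, 193) (280.2, 187) [573.2  -6.7 104.4] 3.881104133649466
lens blob 258 297 173 192
s 232 175
[[ 66  66  68  65  68  66  67  66  65  68  67  66  68  66  65  65  67  66
   67  67  68  66  67  67  67  67]
 [ 66  66  66  67  67  67  65  67  67  66  66  66  66  68  67  66  68  66
   66  65  67  67  65  67  67  66]
 [ 67  66  67  67  67  66  69  65  67  66  64  65  68  68  66  66  66  68
   67  67  67  67 
[... 2679 characters left out ...]
3  83  85  85  99 130 158 153 119  89  81  75  71]
 [ 82  82  83  84  87 105 135 146 131 103  85  78  74  71]
 [ 84  84  84  85  89 107 135 139 116  92  83  76  67  71]
 [ 84  83  85  84  90 107 126 126 104  87  80  71  63  69]
 [ 82  84  85  85  91 107 114 107  90  84  81  72  70  74]
 [ 84  84  83  86  91 102 105  95  86  83  80  77  77  80]
 [ 84  85  85  85  88  93  95  88  85  81  80  76  79  82]
 [ 84  84  85  84  86  87  87  86  83  79  73  74  78  83]
 [ 91  88  88  86  86  85  84  83  81  75  67  71  80  84]
 [119 113 105  95  88  86  84  83  81  73  65  72  80  84]
 [156 147 136 117 100  89  85  84  80  74  71  76  81  84]
 [168 163 155 139 116 100  92  91  88  85  84  89  92  92]]
```

>>> apply_moves(delta_pos=[[0,0,-0.03],[0,0,-0.09],[0,0,-0.17],[0,0,-0.26],[0,0,-0.34],[0,0,-0.41],[0,0,-0.45],[0,0,-0.47],[0,0,-0.48],[0,0,-0.48]], rot=[[0,0,0],[0,0,0],[0,0,0],[0,0,0],[0,0,0],[0,0,0],[0,0,0],[0,0,0],[0,0,0],[0,0,0]], hand=[0.05,0.05,0.05,0.05,0.05,0.05,0.05,0.05,0.05,0.05])

```text
time_s: 17.5
ee_pos: [430.6, 15.9, 105.9]
ee_rot: [180.0, 0.0, 180.0]
force: [0.1, 0.5, -0.4]
gripper_width: 15.7
gripper_force: 30.0
```

>>> apply_moves(delta_pos=[[0,0,0],[0,0,0],[0,0,0],[0,0,0],[0,0,0],[0,0,0]], rot=[[0,0,0],[0,0,0],[0,0,0],[0,0,0],[0,0,0],[0,0,0]], hand=[0.05,0.05,0.05,0.05,0.05,0.05])

```text
time_s: 18.0
ee_pos: [430.5, 15.9, 106.1]
ee_rot: [180.0, 0.0, 180.0]
force: [0.1, -1.1, -0.6]
gripper_width: 16.0
gripper_force: 30.0
```

Run:
```python
from m import *
S=env.state();print(S['ee_pos'],S['ee_rot'],S['force'],S['gripper_width'],S['qvel'])
s=grab('side');t=grab('top')
px=s['pixels'].astype(int); m=(px.sum(2)>330)&~colmask(s,0,'brass')
m=blob(s,m,(515.3,15.6,107)); ys,xs=np.nonzero(m); sel=xs<286; print('lens blob',xs.min(),xs.max(),ys[sel].min(),ys[sel].max(),'exp',proj(s,np.array([515.3,15.8,107])))
print('tip exp at 107',proj(s,np.array([571.8,-5.1,107])),proj(t,np.array([571.8,-5.1,107])))
print([(r['score'],r['position']) for r in spotter.landmark_of(s,'lens_center')[:2]])
# expected rim outline vs. mask
a=np.linspace(0,2*np.pi,60); O=np.array([proj(s,np.array([515.3+31*np.cos(q),15.8+31*np.sin(q),z])) for q in a for z in (102,112)]);print('rim exp',O.min(0),O.max(0))
x=lambda p,x,y,w,h,k:cv2.resize(p['pixels'][y:y+h,x:x+w],None,fx=k,fy=k,interpolation=cv2.INTER_CUBIC)
cv2.imwrite('pics/c8.png',np.hstack([x(s,215,165,105,100,6),x(t,263,160,25,100,6)])[:,:,::-1])
```

```text
[430.5  15.9 106.1] [180.   0. 180.] [ 0.1 -1.1 -0.6] 16.03171798236768 [-0.   0.1  0.1  0.1 -0.  -0. ]
lens blob 259 296 193 212 exp [272.7 201.8]
tip exp at 107 [252.8 192.5] [279.8 187.9]
[(0.64, [274.8, 203.0]), (0.49, [141.3, 285.6])]
rim exp [259.3 191.9] [286. 212.]
```

View pics/c8.png

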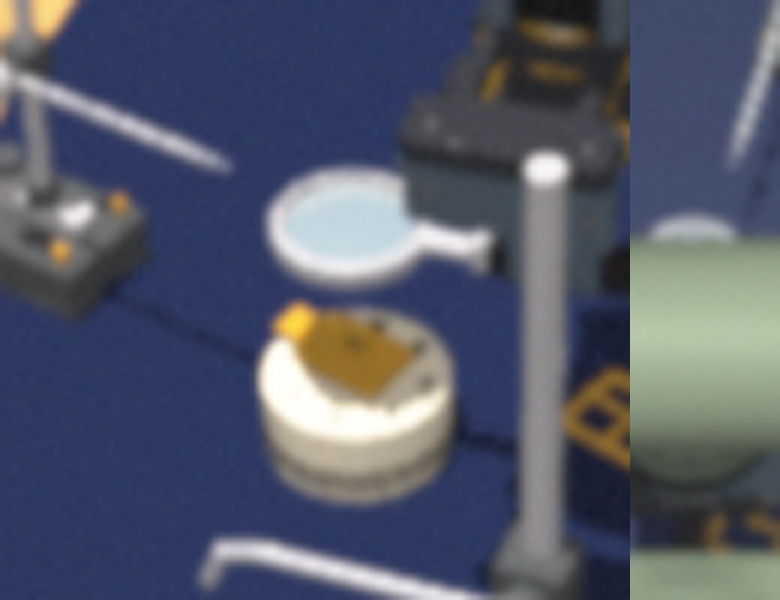

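The side crop shows the lens level at crop (345,226) above the keyhole at (355,343), with the scriber tip at (230,168) and clear of the rim. The lens and tip have the same calibration bias of about 0.5 px, so their heights match at about 107 mm. Handing in.

```bash
python3 -c "
from workcell import env
print(env.job_done())"
```

```text
the job is handed in; nothing more can be done
None
```

I handed the job in at about 18 s. The lock sits keyhole up on the block, about 2–3 mm from its middle. The loupe is held level over the keyhole, with its rim at the scriber's height of about 107 mm. Both figures are my camera estimates, and the system gave no verdict.

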